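# Load the softener tray and lock the flow setting

## Robot

A 7-joint arm with a two-finger parallel gripper is mounted at the origin on the work surface. World frame = base frame: x ahead of the robot, y to its left, z up, the work surface at z = 0. Lengths are in m, angles in rad, forces in N, time in s.
With the tool pointing down it reaches from about 0.425 to 0.95 m from the base axis. Payload 4.7 kg.
Tool frame: the origin (TCP) lies on the centre line of the jaws, within the pads' length; the fingertips stand robot.nose_length ahead of it and the grasp point (between the pads) lies 8 mm behind it (robot.nose_length is the distance from the TCP to the fingertips, in m); z points along the fingers, x is the direction in which the jaws open and shut, and the axes are right-handed (so a half turn about z gives the same grasp; the last joint's range is limited). The gripper opens to 85 mm and grips with 20 to 120 N. Pads are 22 mm wide; open, the fingers measure 114 mm over their backs; the gripper's body (76 mm by 85 mm) begins 54 mm behind the grasp point. The pads swing forward as they close: fully open they stand 13 mm farther back than shut.
Start: joints at [-0.029, 0.469, -0.049, 1.532, 0.024, 1.141, -0.082], TCP at [0.675, 0, 0.242] pointing down, gripper open.
Joint ranges: [-2.59, 2.59], [-0.33, 1.99], [-1.39, 1.29], [0.1, 2.45], [-1.04, 4.18], [0.21, 1.99], [-2.66, 2.66]. Speed limits (rad/s): [2.57, 2.57, 3.14, 3.14, 3.14, 3.14, 3.14].

## Interface

Orientations are given as [roll, pitch, yaw] about the fixed x, y, z axes, in that order (R = Rz(yaw) Ry(pitch) Rx(roll)).
In Python, from plant import robot gives the robot as it stands. Calls block until the motion is done:
- robot.goto(position, orientation): joint-space move of the TCP to a pose.
- robot.move_straight(position, vel=0.15, attitude=None, contact_N=None): straight line of the TCP; attitude=None keeps the orientation; vel is the mean speed in m/s. With contact_N (N) it stops when the force on the tool has changed by that much, and returns True; else False.
- robot.move_joints(angles): joint-space move.
- robot.grip(opening, strength=None): opening from 0.0 (shut) to 1.0 (fully open); strength is the grip in N (None keeps the last); returns when the fingers have stopped.
- robot.sleep(seconds).
- robot.inverse_kinematics(position, orientation): joint angles nearest the present ones, or None.
- robot.sense(): the state.
- robot.grab_frame(name): name is "scene" or "side" or "wrist"; returns a dict with "image" (420x560x3 uint8, red, green, blue), "range_z" (420x560 float32, m along the optical axis (not along the pixel's ray), 0 where there is no reading), "fx", "fy", "cx", "cy" (pixels), "R" (3x3) and "t" (3): a world point X has camera coordinates R X + t. Camera axes: x right, y down, z forward; pixel columns grow to the right and rows downward; lengths in m; the calibration is good to about 2 mm. A picture is of the moment at which its call begins.
A pose or a line that the arm cannot do raises robot.IKError and nothing moves.
- robot.close_job(): hands the job in, once; it reports no verdict.
The state is a dict: "t": time; "joint_pos": joint angles; "joint_velocities": joint speeds; "effort": joint torques, N m; "tcp_pos": TCP position; "tcp_rot": TCP orientation; "wrist_force": force on the tool from outside, world axes, zero at the start; "torque": the same for the moment, N m; "opening": opening from 0.0 (shut) to 1.0 (fully open).
Only numpy, scipy, OpenCV 4.12 (cv2) and the standard library are available. Lean on these libraries where they do the work, as an engineer would, in place of code of your own. Each camera call takes 0.05 s, during which the arm holds its last target.

## Task

Get the softener dosing station ready: lift the top tray straight off the nested pile without disturbing the trays below, set it squarely on the middle of the drip stand, lined up with it, and put every softener block there is on the floor of its compartments, the same way up as on the shelf. Only then slide the yellow lock cover back clear of the dial, turn the knob until its white pointer is on the red mark, and slide the cover fully home over the knob again. Leave the other things on the shelf where they are.

Things in the scene. Friction and masses are not known exactly. Their poses are not given: they have to be found in the camera images.
- tray_top: Top tray of the pile, the one to use; blue, grey floor, loose, 170 (x) x 150 (y) x 38 mm, 250 g. Origin: centre of underside, z up. Two skids 0-8 mm (at y = +-62 mm), floor 8-13, walls (5 mm thick) 13-38. White grip bar, 16 mm thick, along x in the middle, height 13-38; beside it two compartments 160 x 62 mm. Piled, its skids sit 8 mm deep in the tray below, 3.5 mm play; origin 60 mm up.
- tray_middle: Second tray of the pile, same as the top one, loose, origin 30 mm above the shelf; it stays.
- tray_bottom: Lowest tray of the pile, same as the top one, loose, on the shelf; it stays.
- stand: Fixed drip stand: dark steel slab 200 (x) x 180 mm (y) with a flat black rubber top 180 x 160 mm, 30 mm high in all. Origin: centre of its underside, z up. A tray on it has its origin 30 mm above this origin and its x along this x, either way round.
- block1: Softener block, white with green band, 70 (x) x 40 (y) x 44 mm (z) high, about 150 g, loose, at first on the shelf. Origin: centre of underside, z up. 2 to 4 are there; an absent one is None from the start. In the tray it stands as on the shelf, length along the tray's x, two end to end in each compartment; its origin is then 13 mm above the tray's.
- block2: Softener block, white with green band, 70 (x) x 40 (y) x 44 mm (z) high, about 150 g, loose, at first on the shelf. Origin: centre of underside, z up. 2 to 4 are there; an absent one is None from the start. In the tray it stands as on the shelf, length along the tray's x, two end to end in each compartment; its origin is then 13 mm above the tray's.
- block3: Softener block, white with green band, 70 (x) x 40 (y) x 44 mm (z) high, about 150 g, loose, at first on the shelf. Origin: centre of underside, z up. 2 to 4 are there; an absent one is None from the start. In the tray it stands as on the shelf, length along the tray's x, two end to end in each compartment; its origin is then 13 mm above the tray's.
- block4: Softener block, white with green band, 70 (x) x 40 (y) x 44 mm (z) high, about 150 g, loose, at first on the shelf. Origin: centre of underside, z up. 2 to 4 are there; an absent one is None from the start. In the tray it stands as on the shelf, length along the tray's x, two end to end in each compartment; its origin is then 13 mm above the tray's.
- dosing: Fixed dosing unit: white housing 120 mm (x) by 250 mm (y) by 50 mm high; origin: centre of its underside, z up. The knob's vertical axis is at (0, -60) mm in this frame, on a grey dial of 98 mm diameter on the top. The yellow lock cover slides along the unit's y on the top.
- knob (a joint): Knob angle, rad, 0 to 3.2, growing clockwise seen from above; friction 0.05 N m, stays where left. It must be turned clockwise by 0.5 to 2.6 rad. Black disc (radius 29 mm, 53 to 63 mm above the shelf) with an upright grip bar 56 mm long, 14 mm thick, 63 to 93 mm above the shelf.
- knob_grip (a point): Centre of the knob's grip bar, on the knob's axis, 78 mm above the shelf; its x axis runs along the bar towards the pointer, z up.
- pointer (a point): Tip of the knob's white pointer, 37 mm from the knob's axis, 59 mm above the shelf, turning with the knob.
- red_mark (a point): Red mark on the dial, a tab 12 mm wide, 14 mm long radially. This point is on its centre line, as high and as far from the knob axis (37 mm) as the pointer tip: the two points meet when the knob is set. Its angle on the dial differs from start to start.
- lock (a joint): Position of the lock cover, m: 0 = fully back, clear of the knob, 0.12 = fully home over the knob (end stops at both); it grows as the cover slides along the unit's -y. At the start it covers the knob partly. Friction about 2 N, stays where it is left.
- lock_grip (a point): Centre of the black grip fin on the cover, 120 mm above the shelf. Fin: 60 mm along x, 14 mm thick along y (sliding direction), 107 to 133 mm above the shelf; axes as the unit. Yellow cover: 110 (x) x 90 mm (y), its roof 107 mm above the shelf, open at both y ends.
- spray_bottle: Bystander: teal spray bottle, 72 mm diameter, 205 mm high; origin at its foot's centre.
- canister: Bystander: clear acrylic canister with wooden lid, 86 mm diameter, 138 mm high; origin at its foot's centre.
- peg_box: Bystander: small wooden peg box, 116 by 86 mm, 57 mm high; origin at its underside's centre.
- dryer_ball_center (a point): Bystander: centre of the orange silicone dryer ball, 68 mm diameter, in a low white ring dish.

How it is judged:
On the way, in this order (a step that is already met when the one before it is completed fails the run):
1. the top tray stands squarely on the drip stand, let go (x of tray_top in the frame of stand between -0.02 and 0.02 m and y of tray_top in the frame of stand between -0.02 and 0.02 m and z of tray_top in the frame of stand between 0.024 and 0.036 m and angle between the x axis of tray_top and the x axis of stand, either way round below 0.2 rad and angle between tray_top's own z axis and vertical below 0.06 rad and contact force between the fingers and tray_top below 0.3 N), for 0.3 s.
2. every block stands on the floor of the tray, let go, the tray on the stand (x of tray_top in the frame of stand between -0.02 and 0.02 m and y of tray_top in the frame of stand between -0.02 and 0.02 m and z of tray_top in the frame of stand between 0.024 and 0.036 m and angle between the x axis of tray_top and the x axis of stand, either way round below 0.2 rad and angle between tray_top's own z axis and vertical below 0.06 rad and x of block1 in the frame of tray_top between -0.085 and 0.085 m and y of block1 in the frame of tray_top between -0.075 and 0.075 m and z of block1 in the frame of tray_top between 0.006 and 0.021 m and angle between each of block1, block2, block3, block4's own z axis and vertical below 0.15 rad and x of block2 in the frame of tray_top between -0.085 and 0.085 m and y of block2 in the frame of tray_top between -0.075 and 0.075 m and z of block2 in the frame of tray_top between 0.006 and 0.021 m and x of block3 in the frame of tray_top between -0.085 and 0.085 m and y of block3 in the frame of tray_top between -0.075 and 0.075 m and z of block3 in the frame of tray_top between 0.006 and 0.021 m and x of block4 in the frame of tray_top between -0.085 and 0.085 m and y of block4 in the frame of tray_top between -0.075 and 0.075 m and z of block4 in the frame of tray_top between 0.006 and 0.021 m and contact force between the fingers and block1 below 0.3 N and contact force between the fingers and block2 below 0.3 N and contact force between the fingers and block3 below 0.3 N and contact force between the fingers and block4 below 0.3 N), for 0.3 s.
3. the knob's pointer is on the red mark with the lock cover back (distance between pointer and red_mark below 0.006 m and value of joint lock below 0.03 m), for 0.3 s.
4. the lock cover is fully home over the knob, the pointer on the mark (distance between pointer and red_mark below 0.006 m and value of joint lock above 0.113 m), for 0.3 s.
At the end, for the whole second after the job is handed in: Top tray level on the stand, within 20 mm of its middle each way and 0.2 rad of its direction (either way round); every block present upright on the floor of the tray; pointer tip within 6 mm of the red mark point; lock cover at 113 mm or more of 120 mm; all at rest (all of step 4 and x of tray_top in the frame of stand between -0.02 and 0.02 m and y of tray_top in the frame of stand between -0.02 and 0.02 m and z of tray_top in the frame of stand between 0.024 and 0.036 m and angle between the x axis of tray_top and the x axis of stand, either way round below 0.2 rad and angle between tray_top's own z axis and vertical below 0.06 rad and x of block1 in the frame of tray_top between -0.085 and 0.085 m and y of block1 in the frame of tray_top between -0.075 and 0.075 m and z of block1 in the frame of tray_top between 0.006 and 0.021 m and angle between each of block1, block2, block3, block4's own z axis and vertical below 0.15 rad and x of block2 in the frame of tray_top between -0.085 and 0.085 m and y of block2 in the frame of tray_top between -0.075 and 0.075 m and z of block2 in the frame of tray_top between 0.006 and 0.021 m and x of block3 in the frame of tray_top between -0.085 and 0.085 m and y of block3 in the frame of tray_top between -0.075 and 0.075 m and z of block3 in the frame of tray_top between 0.006 and 0.021 m and x of block4 in the frame of tray_top between -0.085 and 0.085 m and y of block4 in the frame of tray_top between -0.075 and 0.075 m and z of block4 in the frame of tray_top between 0.006 and 0.021 m and linear speed of each of tray_top, block1, block2, block3, block4 below 0.03 m/s); the robot touches nothing.
It fails at once if a tray below the top one is shifted by more than 30 mm (distance of any of tray_middle, tray_bottom from where it was at the start of the episode above 0.03 m).
It fails at once if a bystander is shifted by more than 30 mm (distance of any of spray_bottle, canister, peg_box, dryer_ball_center from where it was at the start of the episode above 0.03 m).
Of block1, block2, block3, block4 only 2 to 4 are there at a start; the rules pass over those that are not, and their reading is None.
At some moment in a run one of block1, block2, block3, block4 may be knocked a few centimetres aside while the robot is not near it.
It also fails if it takes over 210 s, if anything falls off the work surface, if the arm or the gripper's body presses on something with over 40 N, if the wrist force passes 120 N, or if a joint passes its speed limit or range.

## Working session

There is one attempt and no reset: what is moved stays moved. The work goes in short steps, each a Python script; the robot and the scene stay as the last script left them, time stands still between calls to the robot, and variables do not carry over. Pictures are saved under pics/ and viewed, and the job is handed in when it is done.

```bash
ls; mkdir -p pics; cat > h.py <<'E'
import numpy as np, cv2
from plant import robot
def grab(n,name):
    f=robot.grab_frame(n); cv2.imwrite(f'pics/{name}.png',cv2.cvtColor(f['image'],cv2.COLOR_RGB2BGR))
    np.savez(f'pics/{name}.npz',**f); return f
def world(f):
    z=f['range_z']; v,u=np.mgrid[0:z.shape[0],0:z.shape[1]]
    P=np.stack([(u-f['cx'])/f['fx']*z,(v-f['cy'])/f['fy']*z,z],-1)
    W=(P-f['t'])@f['R']; W[z<=0]=np.nan; return W
def ray(f,u,v,h):
    d=np.array([(u-f['cx'])/f['fx'],(v-f['cy'])/f['fy'],1.])@f['R']; c=-f['R'].T@f['t']
    return c+d*(h-c[2])/d[2]
E
python3 - <<'E'
from h import *
for n in ['scene','side','wrist']:
    f=grab(n,n+'0'); print(n,-f['R'].T@f['t'],f['R'][2],f['fx'])
s=robot.sense(); print(s['t'],s['tcp_pos'],s['tcp_rot'],robot.nose_length,s['opening'])
E
```

```text
pics
scene [ 1.0612148  -0.4616997   0.65679322] [-0.60518209  0.52766105 -0.59609434] 386.6119190966576
side [-0.38210953  0.95812801  0.87628778] [ 0.59706135 -0.62376188 -0.50441934] 501.44341904212064
wrist [0.67488737 0.08196053 0.3738706 ] [-0.00133951 -0.31888212 -0.94779344] 311.31839035567134
0.15 [6.74597178e-01 2.78167342e-05 2.41516498e-01] [3.14152912e+00 1.44421743e-03 5.47681564e-05] 0.011 0.9991677309219477
```

View pics/scene0.png

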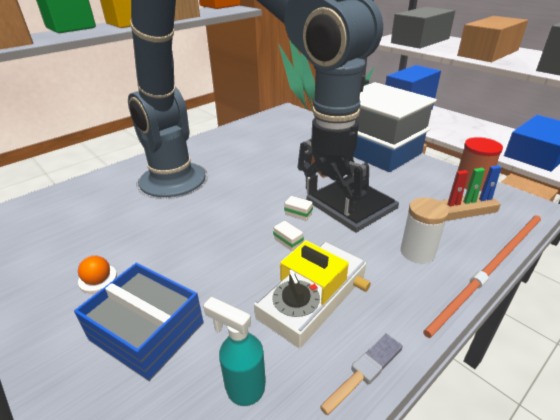

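View pics/side0.png

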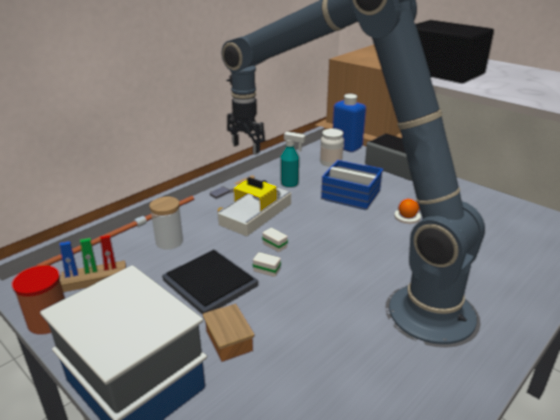

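View pics/wrist0.png

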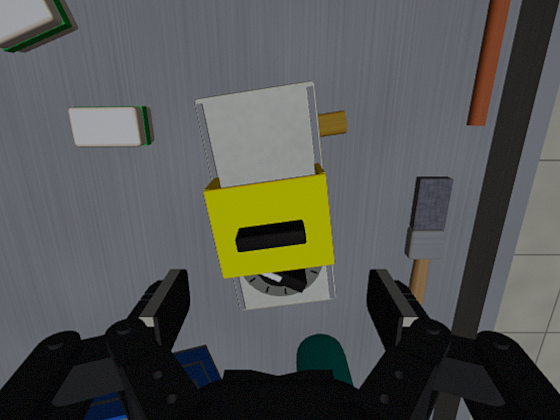

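The scene view shows two blocks (298,207; 288,234), the tray pile (140,315), the stand (352,200), the dosing unit (313,285) with the knob partly covered, and the ball, bottle and canister. Next I'll measure these.

```bash
cat > meas.py <<'E'
from h import *
def load(n): return dict(np.load(f'pics/{n}.npz'))
def rect(W,m):
    p=W[m]; p=p[~np.isnan(p).any(1)]
    r=cv2.minAreaRect((p[:,:2]*1000).astype(np.float32)); return np.round(r[0],1),np.round(r[1],1),round(r[2],1),len(p),np.round(np.percentile(p[:,2],[2,50,98]),4)
def comps(f,m,mn=60):
    m=m.astype(np.uint8); n,l,s,c=cv2.connectedComponentsWithStats(m)
    return [(l==i,c[i]) for i in range(1,n) if s[i,4]>=mn]
E
python3 - <<'E'
from meas import *
for n in ['scene0','side0','wrist0']:
    f=load(n); W=world(f); I=f['image'].astype(int); hsv=cv2.cvtColor(f['image'],cv2.COLOR_RGB2HSV).astype(int)
    H,S,V=hsv[...,0],hsv[...,1],hsv[...,2]; z=W[...,2]
    inb=(W[...,0]>0.2)&(W[...,0]<1.2)&(np.abs(W[...,1])<.8)
    sel={'blocktop':(np.abs(z-.044)<.006)&inb&(S<60)&(V>150),
     'greenband':inb&(H>45)&(H<80)&(S>100)&(z<.06),
     'standtop':(np.abs(z-.030)<.006)&inb&(V<70),
     'bartop':(np.abs(z-.098)<.006)&inb&(S<60)&(V>150),
     'blue':(z>.088)&(z<.106)&inb&(H>100)&(H<125)&(S>120),
     'house':(np.abs(z-.050)<.006)&inb&(S<60)&(V>150),
     'yellow':(np.abs(z-.107)<.006)&inb&(H>22)&(H<34)&(S>150),
     'fin':(np.abs(z-.133)<.006)&inb&(V<70),
     'orange':inb&(H<14)&(S>180)&(z>.02)&(z<.08),
     'teal':inb&(H>82)&(H<95)&(S>120),
     'wood':inb&(H>8)&(H<20)&(S>80)&(z>.03)}
    print(n)
    for k,m in sel.items():
        for mm,c in comps(f,m): print('  ',k,np.round(c),*rect(W,mm))
E
```

```text
scene0
   blocktop [298. 203.] [428.1 163.6] [69.3 41.6] 19.7 242 [0.0385 0.0446 0.0477]
   blocktop [288. 230.] [498.2  59.7] [41.2 69.6] 88.4 311 [0.0388 0.0448 0.0469]
   blocktop [423. 249.] [772.3 246.4] [67.9 19.1] 49.9 111 [0.0381 0.0442 0.0499]
   blocktop [308. 309.] [721. -46.] [270.8 106.4] 72.7 530 [0.0383 0.0459 0.0499]
   greenband [471. 198.] [748.3 522.4] [35.4 10.3] 53.1 93 [0.033  0.0462 0.059 ]
   standtop [353. 201.] [501.2 308.4] [158.8 179. ] 86.4 1299 [0.0253 0.0312 0.0338]
   standtop [  5. 403.] [ 496.1 -589.4] [ 1.1 79.8] 90.0 64 [0.0242 0.0297 0.0348]
   bartop [395. 138.] [401.4 637.8] [210.3 156.5] 89.5 297 [0.0934 0.1004 0.1033]
   bartop [428. 231.] [773.  246.9] [65.8 19.2] 49.8 117 [0.0923 0.0981 0.1037]
   bartop [138. 303.] [ 510.  -343.2] [162.   17.9] 16.6 664 [0.0929 0.0987 0.1008]
   blue [137. 309.] [ 511.6 -343.2] [172.5 150.4] 16.6 1456 [0.0883 0.0969 0.1006]
   house [298. 202.] [428.6 164. ] [67.9 39.3] 19.2 158 [0.0441 0.0454 0.0477]
   house [459. 324.] [936.5 231.2] [815.9  21. ] 90.0 3329 [0.0483 0.0511 0.0533]
   house [288. 229.] [497
[... 3802 characters left out ...]
72. 276.] [668.8 -83.4] [ 5.3 18.4] 62.1 71 [0.0945 0.0957 0.097 ]
   blue [107. 415.] [ 462.4 -280.2] [60.1  6.9] 12.8 317 [0.0881 0.0938 0.0994]
   house [20. 15.] [433.5 161.6] [55.2 27.1] 18.8 1132 [0.0441 0.045  0.0466]
   house [244.  96.] [634.6  87.7] [43.9 10.4] 4.0 148 [0.049  0.0506 0.0523]
   house [103. 126.] [495.8  59.6] [66.9 36.8] 0.1 1987 [0.044  0.0449 0.0463]
   house [324. 282.] [ 725.6 -120.7] [15.2 43.7] 8.1 103 [0.0493 0.0506 0.052 ]
   yellow [271. 223.] [668. -27.] [109.6  90.3] 8.4 9010 [0.1063 0.1078 0.1092]
   fin [271. 239.] [668.2 -26.8] [59.2 14.3] 8.5 1198 [0.1277 0.1336 0.135 ]
   teal [323. 357.] [ 725.1 -122.5] [ 69.1 271.8] 4.3 1721 [0.0074 0.0424 0.3041]
```

```bash
python3 - <<'E'
from meas import *
xs=np.arange(.2,.96,.02); ys=np.arange(-.7,.76,.02)
G=np.full((len(ys),len(xs)),'#')
for n in ['scene0','side0','wrist0']:
    f=load(n)
    for i,y in enumerate(ys):
        for j,x in enumerate(xs):
            for h in (.03,.044):
                p=f['R']@np.array([x,y,h])+f['t']
                if p[2]<.05: continue
                u,v=int(round(p[0]/p[2]*f['fx']+f['cx'])),int(round(p[1]/p[2]*f['fy']+f['cy']))
                if 0<=u<560 and 0<=v<420 and f['range_z'][v,u]>p[2]-.01: G[i,j]='.'
for i in range(len(ys))[::-1]: print('%.2f'%ys[i],''.join(G[i]))
E
```

```text
0.74 #####...............................##
0.72 ##############..........###.........##
0.70 ##############.........#####........##
0.68 ##.###########........######..........
0.66 #.############........####.#.........#
0.64 ..############.........#.####.........
0.62 ...###########.........#..###.........
0.60 ...###########.........#.............#
0.58 ..############........................
0.56 ..############.......................#
0.54 ...####..............................#
0.52 ....###...............................
0.50 .....###..............................
0.48 .......##..#.........................#
0.46 ....#...##.##.........................
0.44 ...#####.#.##..........#..............
0.42 ...######............................#
0.40 ...######.............................
0.38 .....####............................#
0.36 .......#.............................#
0.34 ......................................
0.32 ......................................
0.30 ...........................##.........
0.28 ...........................###.......#
0.26 ..........................####........

[... 1446 characters left out ...]
######............####...
-0.42 .............###................####.#
-0.44 ..................................##..
-0.46 ...................................##.
-0.48 .......................##.........#.##
-0.50 ......................#....###.....#.#
-0.52 ..........................#####.....##
-0.54 ##........................#####.....##
-0.56 .#####....................######....##
-0.58 ..#########................######....#
-0.60 ...#########...###...#......######...#
-0.62 ...####################......#####....
-0.64 ....####################.....######..#
-0.66 ....####################...#########.#
-0.68 .....####################..#########.#
-0.70 ......###################..#########..
```

```bash
python3 - <<'E'
from h import *
from math import *
robot.goto([.72,-.38,.40],[pi,0,0]); grab('wrist','w1')
robot.goto([.511,-.343,.30],[pi,0,radians(-73.4)]); robot.grip(0.45); f=grab('wrist','w2')
W=world(f); s=robot.sense(); print(s['t'],s['tcp_pos'],s['joint_pos'],s['opening'])
E
```

```text
3.35 [ 0.51104131 -0.34307448  0.29992594] [ 0.32141343  0.32972745  0.26581702  1.62239109 -0.09127498  1.20174979
 -0.67452342] 0.45335323471579486
```

View pics/w1.png

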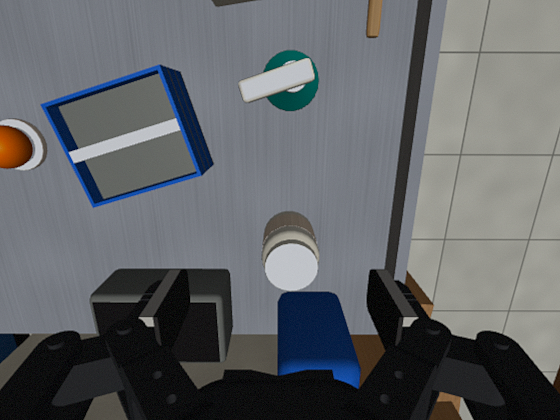

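View pics/w2.png

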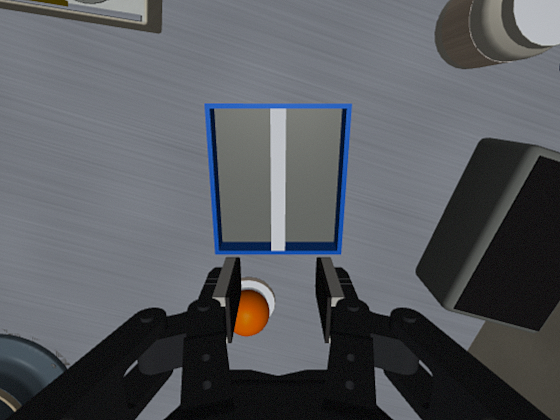

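No blocks in the hidden corner (w1), so there are two. w2 shows the top tray rim at (208–350, 105–252) with the bar at column 278. I'll refine the tray pose from w2 and measure the fingertip height.

```bash
python3 - <<'E'
from meas import *
f=load('w2'); W=world(f); hsv=cv2.cvtColor(f['image'],cv2.COLOR_RGB2HSV).astype(int); H,S,V=[hsv[...,i] for i in range(3)]; z=W[...,2]
near=np.hypot(W[...,0]-.511,W[...,1]+.343)<.14
for k,m in {'blue':(z>.092)&(z<.103)&near&(H>100)&(H<125)&(S>120),'bar':(np.abs(z-.098)<.005)&near&(S<60)&(V>150)}.items():
    for mm,c in comps(f,m): print(k,c,*rect(W,mm))
# fingers: pts near 
m=(f['range_z']>0)&(f['range_z']<.22)&(z>.25)
P=W[m]; T=np.array([.51104,-.34307,.29993]); a=np.radians(-73.4); ux=np.array([np.cos(a),np.sin(a)])
s=(P[:,:2]-T[:2])@ux
for sgn in (1,-1):
    q=P[(s*sgn>0.005)&(s*sgn<.05)]; print('tip z',np.percentile(q[:,2],[0.2,1,5])-T[2], 'inner',np.percentile(s[(s*sgn>0)],[1,99]))
E
```

```text
blue [277.57988368 179.05610674] [ 509.5 -343.3] [169.5 149.9] 16.6 2923 [0.0928 0.0985 0.1002]
bar [277.42954656 177.66260361] [ 508.8 -343.5] [159.4  15.8] 16.6 2051 [0.0973 0.0988 0.1002]
tip z [-0.00538938 -0.00032365  0.0143274 ] inner [0.00116186 0.06141204]
tip z [-0.00539161 -0.00043208  0.01453896] inner [-0.0610776  -0.00116887]
```

```bash
python3 - <<'E'
from h import *
from math import *
y=radians(-73.4)
robot.grip(0.5)
robot.move_straight([.5097,-.3433,.14],vel=.15)
print(robot.move_straight([.5097,-.3433,.088],vel=.05,contact_N=8))
robot.grip(0.0,60); s=robot.sense(); print(s['t'],s['tcp_pos'],s['opening'],s['wrist_force'])
robot.move_straight([.5097,-.3433,.125],vel=.04); s=robot.sense(); print(s['t'],s['tcp_pos'],s['opening'],s['wrist_force'])
robot.move_straight([.5097,-.3433,.24],vel=.1)
grab('scene','s1'); s=robot.sense(); print(s['t'],s['tcp_pos'],s['opening'],s['wrist_force'],s['joint_pos'])
E
```

```text
False
6.3417 [ 0.50996823 -0.34342416  0.0885205 ] 0.17270586864052567 [-0.48466948 -0.14731539  3.03864455]
7.4167 [ 0.50952736 -0.34313269  0.12472043] 0.17632325118695388 [-0.48851819 -0.1550802  -1.64443026]
8.7667 [ 0.50933575 -0.34303208  0.23910948] 0.1769464156772839 [ 0.03911127  0.6837036  -2.42201393] [ 0.32938993  0.37541396  0.25846775  1.7014178  -0.10628968  1.08021077
 -0.66011967]
```

View pics/s1.png

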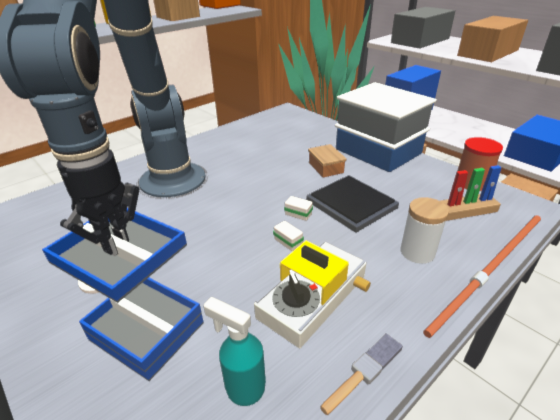

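The top tray hangs level from the gripper, and the lower two stay in place (140,325). The stand is now fully visible at (352,200), so I'll remeasure it.

```bash
python3 - <<'E'
from meas import *
f=load('s1'); W=world(f); hsv=cv2.cvtColor(f['image'],cv2.COLOR_RGB2HSV).astype(int); H,S,V=[hsv[...,i] for i in range(3)]; z=W[...,2]
n=(np.abs(W[...,0]-.5)<.2)&(np.abs(W[...,1]-.31)<.2)
for k,m in {'stand':n&(z>.02)&(z<.037)&(V<75),'standall':n&(z>.004)&(z<.037)&(V<80)}.items():
    for mm,c in comps(f,m): print(k,c,*rect(W,mm))
m=(z>.062)&(z<.074)&(H>100)&(H<125)&(S>120)&(np.abs(W[...,0]-.51)<.13)&(np.abs(W[...,1]+.343)<.13)
for mm,c in comps(f,m): print('middle',c,*rect(W,mm))
E
```

```text
stand [352.5495 198.8065] [501.4 307. ] [159.5 179.9] 86.8 2000 [0.0248 0.0312 0.0337]
standall [352.56120434 198.76505429] [501.7 308.3] [162.1 179.7] 86.6 2026 [0.0244 0.0312 0.0337]
standall [348.7248062  216.67054264] [553.1 259.4] [240.9 122.7] 40.9 258 [0.0063 0.0127 0.0206]
middle [141.09589041 324.08429926] [ 511.2 -342.9] [171.2 150.7] 16.4 949 [0.0623 0.0681 0.0707]
```

```bash
python3 - <<'E'
from h import *
from math import *
o=[pi,0,radians(-93.5)]
robot.move_straight([.5095,-.343,.27],vel=.15)
robot.move_straight([.5000,.309,.27],vel=.2,attitude=o)
robot.move_straight([.5000,.309,.11],vel=.12)
s=robot.sense(); print(s['t'],s['tcp_pos'],s['tcp_rot'],s['opening'],s['wrist_force'])
grab('scene','s2'); grab('side','d2'); grab('wrist','w3')
E
```

```text
14.0083 [0.50050061 0.30936781 0.11082643] [-3.14030124e+00  1.04765730e-03 -1.63195372e+00] 0.1774604829565049 [-0.64472923  0.16679967 -2.07969726]
```

View pics/w3.png

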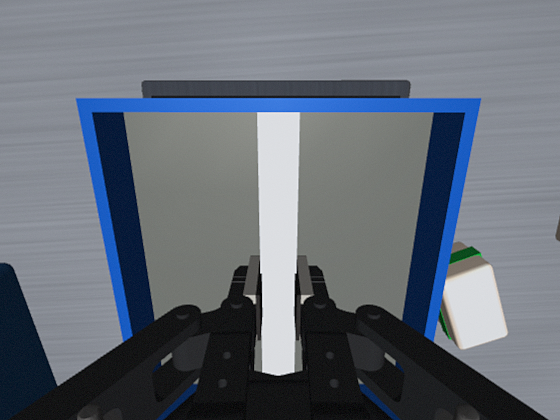

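View pics/s2.png

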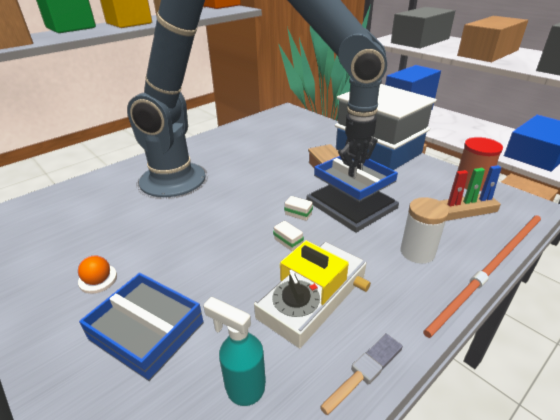

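The tray is parallel to the stand edge (w3: rim at row 103, stand edge at row 88) and hangs above its middle (s2: 355,190). I'll lower it now.

```bash
python3 - <<'E'
from h import *
from math import *
robot.move_straight([.5000,.309,.068],vel=.08)
print(robot.move_straight([.5000,.309,.056],vel=.02,contact_N=4))
s=robot.sense(); print(s['t'],s['tcp_pos'],s['wrist_force'])
robot.grip(0.5); robot.sleep(.2)
robot.move_straight([.5000,.309,.16],vel=.12)
robot.goto([.5,.23,.30],[pi,0,0])
f=grab('wrist','w4'); grab('scene','s3'); print(robot.sense()['t'])
from meas import *
W=world(f); hsv=cv2.cvtColor(f['image'],cv2.COLOR_RGB2HSV).astype(int); H,S,V=[hsv[...,i] for i in range(3)]; z=W[...,2]
for k,m in {'rim':(z>.058)&(z<.075)&(H>100)&(H<125)&(S>120),'stand':(z>.022)&(z<.036)&(V<75),'block':(np.abs(z-.044)<.006)&(S<60)&(V>150)}.items():
    for mm,c in comps(f,m,200): print(k,c,*rect(W,mm))
E
```

```text
True
15.3333 [0.50007937 0.3090484  0.05853379] [-0.67744105 -0.59780329  4.02478308]
18.5167
rim [276.97711978  94.43283984] [499.1 309.3] [150.3 170.4] 86.6 3715 [0.0591 0.0684 0.0703]
stand [145.95481928  29.28915663] [348.4 392.2] [66.9  2.9] 68.3 332 [0.0222 0.0289 0.0358]
stand [271.77573131  28.29902492] [500.  395.6] [199.7  40.5] 6.9 923 [0.0221 0.0229 0.0245]
stand [199.03787879 113.5       ] [400.2 297.9] [128.    4.1] 86.5 264 [0.0221 0.0229 0.0243]
stand [543.03854626 346.59140969] [925.2 -55.4] [  4.6 218. ] 0.1 908 [0.0224 0.0285 0.0357]
block [222.91381872 220.38707281] [426.2 164.3] [68.4 39. ] 18.6 1346 [0.0426 0.0446 0.0463]
block [274.96458527 287.99906803] [495.7  60.8] [67.  38.4] 0.5 1073 [0.0425 0.0445 0.0461]
```

View pics/w4.png

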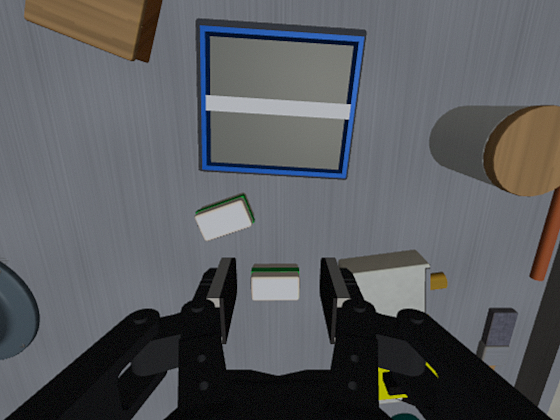

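The tray sits at (0.499, 0.309), z and yaw as wanted. Next are the blocks, with each block's position rechecked just before its grasp.

```bash
cat > blk.py <<'E'
from meas import *
from math import *
def blocks(f,mn=200):
    W=world(f); hsv=cv2.cvtColor(f['image'],cv2.COLOR_RGB2HSV).astype(int); S,V=hsv[...,1],hsv[...,2]; z=W[...,2]
    out=[]
    for mm,c in comps(f,(np.abs(z-.044)<.006)&(S<60)&(V>150),mn):
        ctr,sz,a,n,zz=rect(W,mm)
        if sz[0]<sz[1]: a-=90
        if 60<max(sz)<78 and 30<min(sz)<46: out.append((ctr/1000,((a+90)%180)-90,sz,n))
    return out
C=np.array([.4991,.3093]); TA=radians(-3.4)
R=np.array([[cos(TA),-sin(TA)],[sin(TA),cos(TA)]])
def pick(c,a):
    robot.grip(.78)
    o=[pi,0,radians(a-90)]
    robot.goto([c[0],c[1],.13],o)
    print('dn',robot.move_straight([c[0],c[1],.0335],vel=.08,contact_N=10))
    robot.grip(0.3,40); s=robot.sense(); print('grip',s['t'],s['tcp_pos'],s['opening'])
    robot.move_straight([c[0],c[1],.18],vel=.12); s=robot.sense(); print('up',s['opening'],s['wrist_force'])
def place(lx,ly):
    p=C+R@[lx,ly]; o=[pi,0,TA-pi/2]
    robot.goto([p[0],p[1],.18],o)
    robot.move_straight([p[0],p[1],.10],vel=.1)
    print('touch',robot.move_straight([p[0],p[1],.074],vel=.02,contact_N=3))
    s=robot.sense(); print(s['tcp_pos'],s['wrist_force'])
    robot.grip(.68); robot.sleep(.1)
    robot.move_straight([p[0],p[1],.18],vel=.12); print('t',robot.sense()['t'])
E
python3 - <<'E'
from blk import *
b=blocks(robot.grab_frame('wrist')); print(b)
A=[x for x in b if x[0][1]>.11][0]
pick(A[0],A[1])
place(-.038,-.039)
f=grab('wrist','w5'); grab('scene','s4')
E
```

```text
[(array([0.426 , 0.1644]), 18.900000000000006, array([68.3, 38.7]), 1342), (array([0.4959, 0.0608]), -0.09999999999999432, array([38.3, 67.2]), 1071)]
dn False
grip 21.725 [0.42636298 0.16450586 0.03410279] 0.4624262684069774
up 0.4602330015662102 [ 0.05723585  0.21738521 -1.49167037]
touch True
[0.45868682 0.27255516 0.07712973] [-0.27597719 -0.25896432  4.9090627 ]
t 27.1333
```

View pics/w5.png

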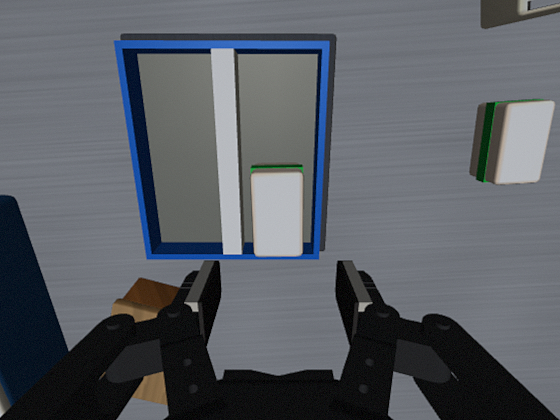

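View pics/s4.png

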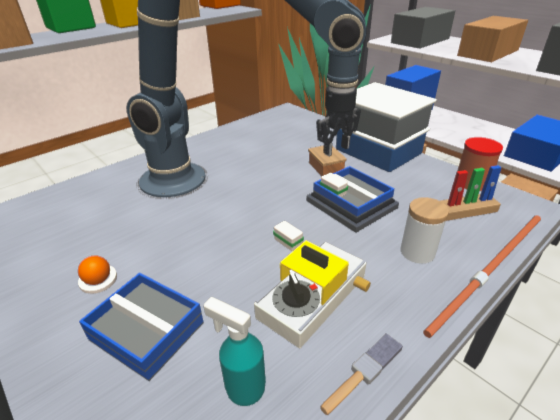

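Block A stands in its compartment (w5: 277,213). Block B is still on the shelf (s4: 288,234). On to B.

```bash
python3 - <<'E'
from blk import *
print(blocks(load('w5')))
robot.goto([.5,.06,.26],[pi,0,radians(-90)])
b=blocks(grab('wrist','w6')); print(b)
B=[x for x in b if x[0][1]<.2][0]
pick(B[0],B[1])
place(-.038,.039)
robot.goto([.5,.23,.30],[pi,0,0])
f=grab('wrist','w7'); grab('scene','s5')
W=world(f); hsv=cv2.cvtColor(f['image'],cv2.COLOR_RGB2HSV).astype(int); H,S,V=[hsv[...,i] for i in range(3)]; z=W[...,2]
for k,m in {'rim':(z>.058)&(z<.075)&(H>100)&(H<125)&(S>120),'blk':(z>.078)&(z<.095)&(S<60)&(V>150)}.items():
    for mm,c in comps(f,m,200): print(k,c,*rect(W,mm))
E
```

```text
[(array([0.4957, 0.0603]), 0.5999999999999943, array([68.4, 39.4]), 3608)]
[(array([0.4949, 0.0599]), 0.5, array([68.4, 38.3]), 1883)]
dn False
grip 30.75 [0.49528972 0.05986924 0.03404419] 0.45407983592276174
up 0.46034148327775665 [-0.17730542 -0.71562538 -2.0753746 ]
touch True
[0.46335022 0.35041673 0.07709933] [-1.04350427 -0.34584712  4.53230522]
t 36.6833
rim [277.1162979   94.65245548] [499.  309.3] [150.3 170.5] 86.5 3706 [0.0589 0.0684 0.0703]
blk [242.01869501  63.64369501] [463.3 350.4] [38.1 67.7] 86.7 2728 [0.0858 0.0877 0.0894]
blk [240.02213001 141.69617335] [458.1 272.8] [38. 68.] 87.4 2169 [0.0858 0.0877 0.0893]
```

View pics/w7.png

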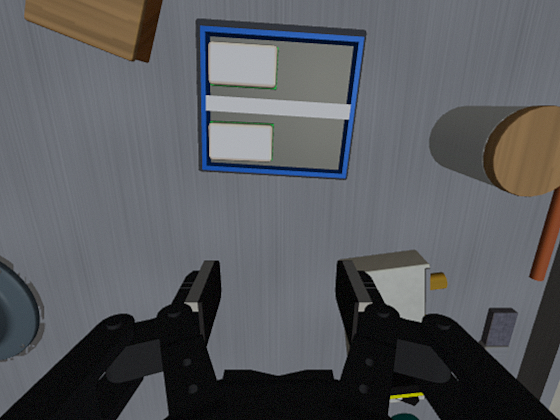

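View pics/s5.png

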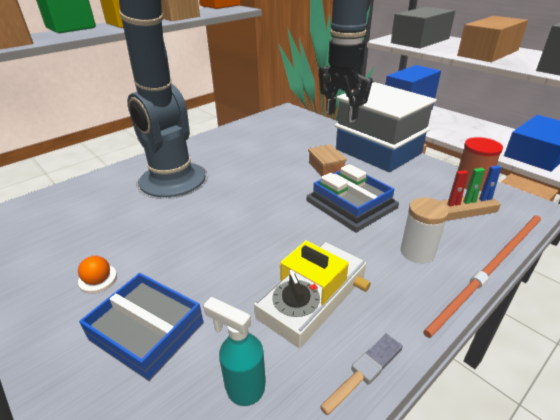

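Both blocks stand on the floor: their tops are at 0.0877 m, 0.087 expected, and the tray hasn't moved (w7). Now the cover.

```bash
python3 - <<'E'
from blk import *
a=8.4
robot.grip(.5)
robot.goto([.669,-.027,.28],[pi,0,radians(a-90)])
f=grab('wrist','w8'); print(robot.sense()['t'],robot.sense()['joint_pos'])
W=world(f); hsv=cv2.cvtColor(f['image'],cv2.COLOR_RGB2HSV).astype(int); H,S,V=[hsv[...,i] for i in range(3)]; z=W[...,2]
for k,m in {'fin':(z>.128)&(z<.140)&(V<80),'yellow':(np.abs(z-.107)<.006)&(H>22)&(H<34)&(S>150),'house':(np.abs(z-.05)<.004)&(S<60)&(V>130)}.items():
    for mm,c in comps(f,m,200): print(k,c,*rect(W,mm))
E
```

```text
39.9 [ 0.08149786  0.4378064  -0.15410262  1.49589797  0.06804134  1.21304744
 -1.50256615]
fin [532.6542811  174.26494346] [ 722.6 -254.9] [45.6 17.6] 46.1 619 [0.1283 0.1336 0.1398]
fin [280.47679814 195.63689095] [669.  -27.7] [59.2 12.6] 8.5 862 [0.1318 0.1337 0.1352]
yellow [280.35931998 185.06739526] [668.8 -27.6] [109.5  89.4] 8.4 8235 [0.1062 0.1078 0.1092]
house [252.5592829  172.09018063] [669.3 -27.8] [116.6 249.8] 8.4 7363 [0.049  0.0507 0.0525]
```

View pics/w8.png

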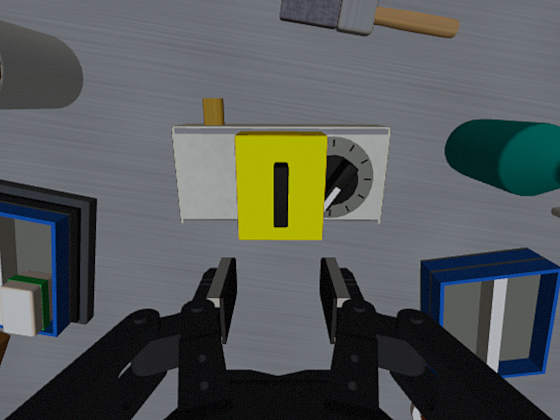

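```bash
python3 - <<'E'
from blk import *
a=radians(8.4); uy=np.array([-sin(a),cos(a)]); F=np.array([.6689,-.0277])
robot.move_straight([*F,.15],vel=.12)
print(robot.move_straight([*F,.1225],vel=.05,contact_N=8))
robot.grip(0.0,40); s=robot.sense(); print(s['t'],s['tcp_pos'],s['opening'],s['wrist_force'])
P=F+uy*.062
print(robot.move_straight([*P,.1225],vel=.05,contact_N=15)); s=robot.sense(); print(s['t'],s['tcp_pos'],s['opening'],s['wrist_force'])
robot.grip(0.5); 
q=s['tcp_pos']
robot.move_straight([q[0],q[1],.20],vel=.12)
robot.goto([.678,-.08,.28],[pi,0,a])
f=grab('wrist','w9'); grab('scene','s6'); print(robot.sense()['t'])
E
```

```text
False
42.2 [ 0.66919743 -0.02765179  0.12305027] 0.1540373485972753 [-0.20008781 -0.75668993  2.16476899]
False
43.5917 [0.66039761 0.03177349 0.12301448] 0.14935089627995585 [ 2.02355626 -5.9673044   5.31557431]
46.325
```

View pics/w9.png

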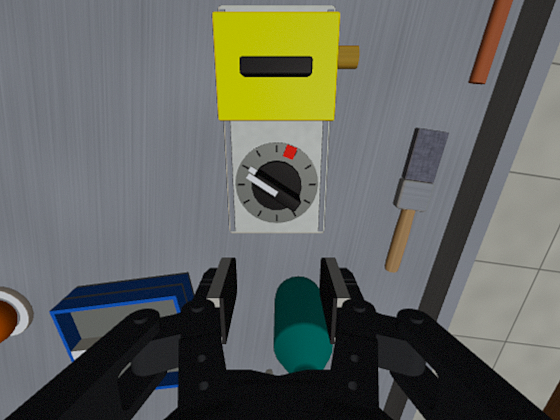

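View pics/s6.png

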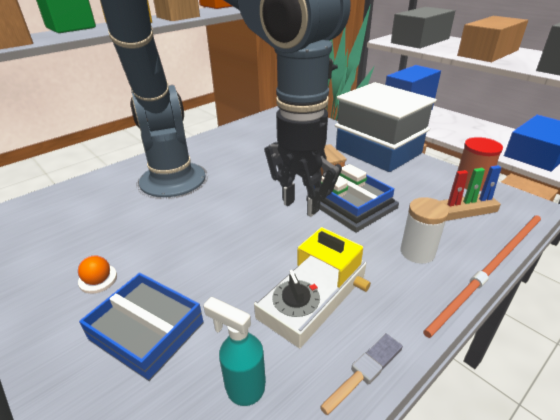

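The cover is fully back. w9 shows the dial centre near (277,183), the pointer tip near (250,171) and the red mark at (290,152), so the turn is clockwise. Now the angles.

```bash
cat > dial.py <<'E'
from meas import *
from math import *
a=radians(8.4); K=np.array([.6690,-.0278])+.060*np.array([sin(a),-cos(a)])
def dial(f,verb=True):
    W=world(f); hsv=cv2.cvtColor(f['image'],cv2.COLOR_RGB2HSV).astype(int); H,S,V=[hsv[...,i] for i in range(3)]; z=W[...,2]
    d=W[...,:2]-K; r=np.hypot(d[...,0],d[...,1])
    out={}
    for k,m in {'red':((H<8)|(H>172))&(S>150)&(V>100)&(r<.052),'white':(S<50)&(V>150)&(r<.042)&(z>.054),'whitehi':(S<50)&(V>150)&(r<.042)&(z>.08)}.items():
        for mm,c in comps(f,m,12):
            p=W[mm]; dd=p[:,:2]-K; m0=dd.mean(0)
            print(k,c,len(p),'ang',round(degrees(atan2(m0[1],m0[0])),1),'r',np.round(np.percentile(np.hypot(*dd.T),[2,50,98]),4),'z',np.round(np.percentile(p[:,2],[5,50,95]),4))
    # grip bar top
    m=(z>.089)&(z<.097)&(r<.04)
    print('bar',*rect(W,m))
    m=(z>.048)&(z<.055)&(r<.06)&(V>70)&(V<150)
    p=W[m]; print('dial c',cv2.minEnclosingCircle((p[:,:2]*1000).astype(np.float32)) if len(p) else None,'K',K)
E
python3 - <<'E'
from dial import *
f=load('w9'); dial(f)
I=cv2.cvtColor(f['image'],cv2.COLOR_RGB2BGR)[120:250,210:345]; cv2.imwrite('pics/z9.png',cv2.resize(I,None,fx=4,fy=4,interpolation=cv2.INTER_NEAREST))
E
```

```text
red [289.61832061 151.65648855] 131 ang 78.6 r [0.0353 0.0419 0.0483] z [0.0571 0.0617 0.0628]
white [252.08108108 169.97297297] 37 ang 155.2 r [0.0301 0.0339 0.0377] z [0.0606 0.0618 0.0629]
white [261.51075269 184.33870968] 186 ang 155.8 r [0.0021 0.0193 0.0358] z [0.0946 0.0956 0.0969]
white [215.39534884 301.65116279] 43 ang 152.5 r [0.0266 0.0282 0.0308] z [0.3079 0.3086 0.3094]
white [340.44186047 301.65116279] 43 ang 41.4 r [0.0288 0.0305 0.0333] z [0.3076 0.3084 0.3096]
whitehi [261.51075269 184.33870968] 186 ang 155.8 r [0.0021 0.0193 0.0358] z [0.0946 0.0956 0.0969]
whitehi [215.39534884 301.65116279] 43 ang 152.5 r [0.0266 0.0282 0.0308] z [0.3079 0.3086 0.3094]
whitehi [340.44186047 301.65116279] 43 ang 41.4 r [0.0288 0.0305 0.0333] z [0.3076 0.3084 0.3096]
bar [673.1 -85.1] [14.3 64. ] 64.7 727 [0.0904 0.0939 0.0965]
dial c ((677.7396850585938, -87.21623992919922), 59.96324157714844) K [ 0.67776498 -0.08715634]
```

View pics/z9.png

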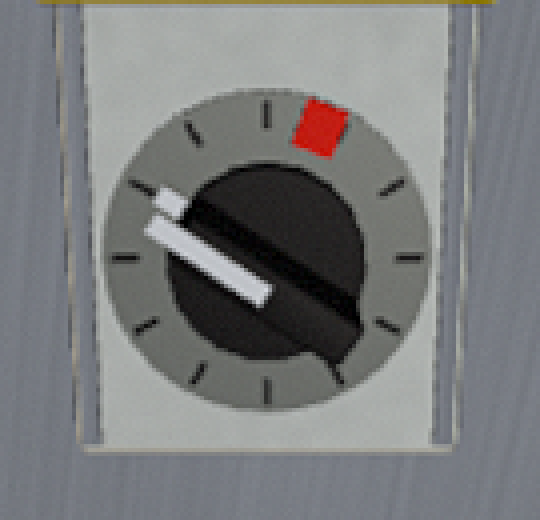

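```bash
python3 - <<'E'
from dial import *
P=[.6773,-.0870]
y0=64.9; y1=78.6-90
robot.grip(.42)
robot.goto([*P,.16],[pi,0,radians(y0)])
print(robot.move_straight([*P,.081],vel=.06,contact_N=8))
robot.grip(0.0,40); s=robot.sense(); print(s['t'],s['tcp_pos'],s['tcp_rot'],s['opening'],s['wrist_force'])
for y in np.linspace(y0,y1,8)[1:]:
    robot.goto([*P,.081],[pi,0,radians(y)])
s=robot.sense(); print(s['t'],s['tcp_pos'],np.degrees(s['tcp_rot']),s['opening'],s['wrist_force'],s['torque'])
robot.grip(.42); robot.move_straight([*P,.2],vel=.12)
robot.goto([.678,-.08,.28],[pi,0,a])
f=grab('wrist','w10'); print(robot.sense()['t']); dial(f)
I=cv2.cvtColor(f['image'],cv2.COLOR_RGB2BGR)[120:250,210:345]; cv2.imwrite('pics/z10.png',cv2.resize(I,None,fx=4,fy=4,interpolation=cv2.INTER_NEAREST))
E
```

```text
False
49.175 [ 0.67735825 -0.08744927  0.08156507] [3.14108697e+00 5.58621492e-04 1.13230345e+00] 0.1565012247376929 [-2.28766534 -1.22828228  3.25708136]
51.125 [ 0.67686343 -0.08773779  0.08146559] [ 1.79901004e+02  4.76569857e-02 -1.10585009e+01] 0.15690753319308914 [-3.92535771 -2.60331585  7.73893267] [-0.51193539  0.79415917 -0.07956458]
53.0833
red [288.77952756 150.67716535] 127 ang 78.5 r [0.0357 0.0424 0.0485] z [0.0595 0.0618 0.0629]
white [281.2706422  175.00458716] 218 ang 81.6 r [0.0018 0.0203 0.0355] z [0.0619 0.0956 0.0969]
white [224.34210526 299.89473684] 38 ang 147.8 r [0.0236 0.0251 0.0277] z [0.3083 0.3091 0.3097]
white [331.   300.05] 40 ang 44.5 r [0.0263 0.0278 0.0308] z [0.3083 0.3092 0.3101]
whitehi [280.91836735 176.81632653] 196 ang 81.7 r [0.0016 0.0182 0.0356] z [0.0944 0.0958 0.097 ]
whitehi [224.34210526 299.89473684] 38 ang 147.8 r [0.0236 0.0251 0.0277] z [0.3083 0.3091 0.3097]
whitehi [331.   300.05] 40 ang 44.5 r [0.0263 0.0278 0.0308] z [0.3083 0.3092 0.3101]
bar [677.4 -82.8] [63.6 14.1] 78.9 704 [0.0913 0.0939 0.0966]
dial c ((677.7288818359375, -87.16455078125), 59.950958251953125) K [ 0.67776498 -0.08715634]
```

View pics/z10.png

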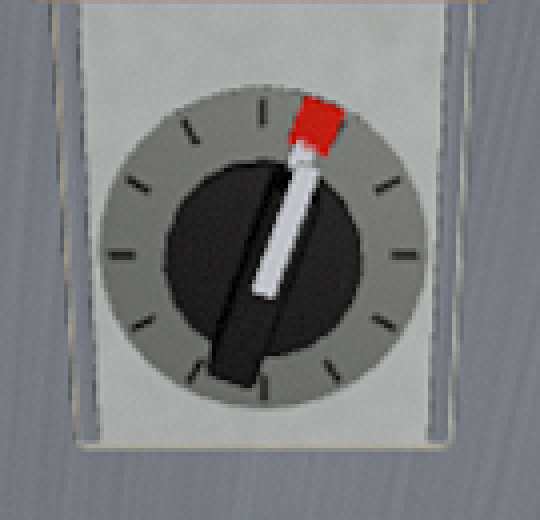

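The bar angle is 78.9° and the red mark is at 78.5°. In z10 the white tip at (301,150) lies on the mark's inner end. I'll check the low pointer tip itself before closing.

```bash
python3 - <<'E'
from dial import *
f=load('w10'); W=world(f); hsv=cv2.cvtColor(f['image'],cv2.COLOR_RGB2HSV).astype(int); H,S,V=[hsv[...,i] for i in range(3)]
d=np.full(W.shape[:2],9.)
v,u=np.mgrid[0:420,0:560]
m=(S<60)&(V>140)&(W[...,2]>.055)&(W[...,2]<.068)&(np.hypot(W[...,0]-K[0],W[...,1]-K[1])<.042)
red=((H<8)|(H>172))&(S>150)&(V>100)&(np.hypot(W[...,0]-K[0],W[...,1]-K[1])<.052)
disc=(V<60)&(np.abs(W[...,2]-.063)<.004)&(np.hypot(W[...,0]-K[0],W[...,1]-K[1])<.034)
print('disc circle',cv2.minEnclosingCircle((W[disc][:,:2]*1000).astype(np.float32)))
for n,mm in (('tip',m),('red',red)):
    p=np.array([ray(f,x,y,.061)[:2] for y,x in zip(*np.nonzero(mm))])-K; c=p.mean(0)
    print(n,len(p),np.round(c*1000,1),degrees(atan2(c[1],c[0])),np.hypot(*c))
E
```

```text
disc circle ((676.5739135742188, -86.74779510498047), 28.767406463623047)
tip 24 [ 4.6 32. ] 81.77564358096008 0.03236013364447545
red 127 [ 8.4 41.2] 78.49754538617992 0.042072599436562504
```

The tip is about 1.8 mm short of the mark at 37 mm radius, well inside the 6 mm limit. I'll close the cover.

```bash
python3 - <<'E'
from dial import *
uy=np.array([-sin(a),cos(a)]); C0=np.array([.6690,-.0278])
o=[pi,0,a-pi/2]; G=C0+uy*.060
robot.grip(.5)
robot.goto([*G,.20],o)
robot.move_straight([*G,.15],vel=.12)
print(robot.move_straight([*G,.1225],vel=.05,contact_N=8))
robot.grip(0.0,40); s=robot.sense(); print(s['t'],s['tcp_pos'],s['opening'],s['wrist_force'])
P=C0-uy*.0625
print(robot.move_straight([*P,.1225],vel=.06,contact_N=18)); s=robot.sense(); print(s['t'],s['tcp_pos'],(s['tcp_pos'][:2]-C0)@uy,s['opening'],s['wrist_force'])
robot.grip(0.5); q=s['tcp_pos']
robot.move_straight([q[0],q[1],.20],vel=.12)
robot.goto([.60,.02,.32],[pi,0,a])
f=grab('wrist','w11'); grab('scene','s7'); grab('side','d7'); print(robot.sense()['t'])
W=world(f); hsv=cv2.cvtColor(f['image'],cv2.COLOR_RGB2HSV).astype(int); H,S,V=[hsv[...,i] for i in range(3)]; z=W[...,2]
for n in ['w11','s7']:
  f=load(n); W=world(f); hsv=cv2.cvtColor(f['image'],cv2.COLOR_RGB2HSV).astype(int); H,S,V=[hsv[...,i] for i in range(3)]; z=W[...,2]
  for k,m in {'yellow':(np.abs(z-.107)<.006)&(H>22)&(H<34)&(S>150),'rim':(z>.058)&(z<.075)&(H>100)&(H<125)&(S>120)&(W[...,1]>.1),'mid':(z>.06)&(z<.075)&(H>100)&(H<125)&(S>120)&(W[...,1]<-.1),'blk':(z>.08)&(z<.094)&(S<60)&(V>150)&(W[...,1]>.1)&(W[...,1]<.42)}.items():
    for mm,c in comps(f,m,80): 
        r=rect(W,mm); print(n,k,c,*r,'uy' if k=='yellow' else '', ((r[0]/1000-C0)@uy).round(4) if k=='yellow' else '')
E
```

```text
False
56.4 [0.6605005  0.03160056 0.1230115 ] 0.15439633714904155 [ 0.1933822  -0.10946007  2.05567508]
False
58.5917 [ 0.6779983  -0.08725558  0.12296268] -0.06013225794770125 0.1525640173490933 [-2.14685629  5.20547969  6.68954895]
61.1167
w11 yellow [323.26789474 262.95263158] [676.9 -86.2] [109.2  90.1] 8.8 3800 [0.1058 0.1077 0.1092] uy -0.0589
w11 mid [233.07386364 351.16477273] [ 571.  -277.4] [17.8 60.8] 20.0 176 [0.0605 0.0681 0.0699]  
w11 mid [150.77333333 411.26      ] [ 447.8 -413.8] [19.  49.5] 38.9 150 [0.0604 0.066  0.0694]  
s7 yellow [296.52010376 282.33009079] [679.1 -88.4] [110.3  89.4] 8.3 1542 [0.1028 0.1079 0.1099] uy -0.0614
s7 rim [380.44708995 145.93915344] [401.8 576.9] [291. 141.] 38.3 378 [0.0582 0.0661 0.0746]  
s7 rim [357.92173913 194.5826087 ] [504.  310.5] [154.9 169.5] 85.1 460 [0.0585 0.0656 0.0705]  
s7 mid [140.08038585 318.58681672] [ 511.2 -343. ] [172.1 150.8] 16.6 1244 [0.0604 0.0675 0.0706]  
s7 blk [358.21359223 170.25728155] [472.1 363.7] [42.1 74.4] 84.1 206 [0.0808 0.0877 0.0903]  
s7 blk [334.64573991 179.80269058] [461.5 273.6] [43.  68.8] 88.9 223 [0.0816 0.0877 0.0904]  
s7 blk [428.86206897 234.75      ] [775.5 249.5] [63.6 16.6] 55.9 116 [0.0806 0.087  0.0938]
```

View pics/s7.png

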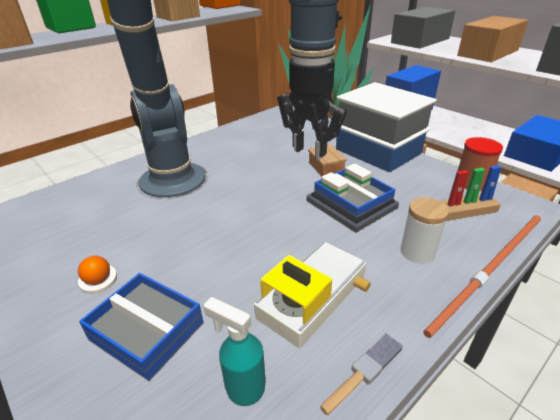

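View pics/w11.png

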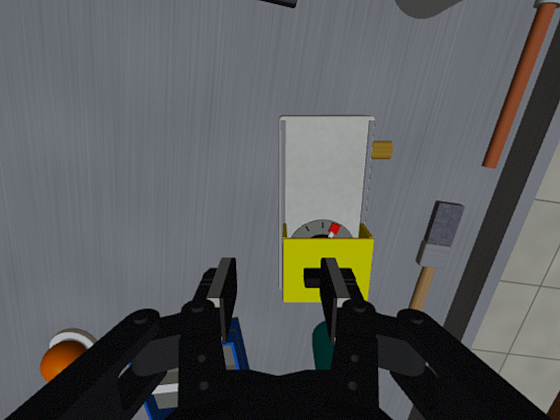

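The cover is home: travel is 119–121 mm in both views and at the TCP. The rear block in s7 (358,170) reads about 13 mm off its earlier place, so I'll look at the tray from above.

```bash
python3 - <<'E'
from blk import *
robot.goto([.5,.23,.30],[pi,0,0])
robot.sleep(.5)
f=grab('wrist','w12'); print(robot.sense()['t'])
W=world(f); hsv=cv2.cvtColor(f['image'],cv2.COLOR_RGB2HSV).astype(int); H,S,V=[hsv[...,i] for i in range(3)]; z=W[...,2]
for k,m in {'rim':(z>.058)&(z<.075)&(H>100)&(H<125)&(S>120),'blk':(z>.06)&(z<.095)&(S<60)&(V>150)}.items():
    for mm,c in comps(f,m,150): print(k,c,*rect(W,mm))
E
```

```text
62.5917
rim [280.23809524  98.5264881 ] [500.1 311.8] [150.5 170.6] 85.4 3360 [0.0587 0.0684 0.0703]
blk [248.36270708  48.1364117 ] [470.5 364.4] [38.2 68.3] 85.3 2837 [0.0858 0.0877 0.0894]
blk [277.43234476 104.08248378] [500.5 311.7] [ 15.9 159.7] 85.3 2158 [0.0672 0.0688 0.0704]
blk [239.57234432 139.35210623] [458.7 274.7] [38.2 67.4] 86.9 2184 [0.0857 0.0877 0.0892]
```

View pics/w12.png

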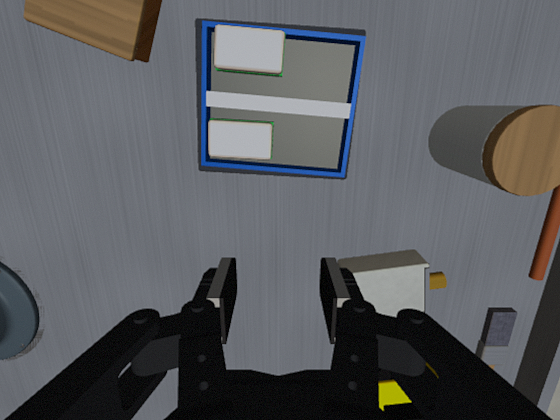

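The rear block was nudged inside the tray, which is the announced disturbance. It still stands on the floor with its top at 0.0877 m. The tray is about 3 mm and 1.3° off the stand's pose, well within limits. Handing in.

```bash
python3 - <<'E'
from h import *
print(robot.sense()['t'],robot.sense()['wrist_force']); print(robot.close_job())
E
```

```text
62.5917 [-0.68299501 -0.40489527 -0.06088597]
the job is handed in; nothing more can be done
None
```

The dosing station is set up as asked, and I handed the job in at about 63 s. No verdict was reported, so what follows is from my own last checks.

- **Tray:** I lifted the top tray straight off the pile and set it on the stand. It is about 3 mm from the stand's middle and about 1.3° off its direction. The two lower trays stayed where they were.
- **Blocks:** I found only two blocks and put one in each compartment. Both stand upright on the floor; their tops measure 87.7 mm against 87 mm expected. After placing, one block was knocked about 15 mm inside the tray. It stayed upright on the floor, so I left it there.
- **Knob:** I turned it about 76° clockwise. The pointer tip measured about 1.8 mm short of the red mark; the limit is 6 mm. The direction of the grip bar suggested between 0.3 and 1.4 mm. I could not see the pointer once the cover was closed, but nothing touched the knob after that measurement.
- **Cover:** I slid it fully back before turning the knob, then home again. Its travel reads 119–121 mm of 120 mm.
- **Other things on the shelf:** they looked undisturbed in the last pictures, but I did not measure them again.

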